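# Seat a bearing block in its nest and hold a grease coupler snapped onto its tilted nipple

### The arm

A 6-joint arm with a two-finger parallel gripper is mounted at the origin on the work surface. World frame = base frame: x ahead of the robot, y to its left, z up, the work surface at z = 0. Lengths are in m, angles in rad, forces in N, time in s.
With the tool pointing down it reaches from about 0.3 to 0.85 m from the base axis. Payload 5.4 kg.
Tool frame: the origin (TCP) lies at the very end of the fingers, on their centre line; the grasp point (between the pads) lies behind it (r.tcp_to_grasp is the z of the grasp point in the tool frame, in m); z points along the fingers, y is the line along which they close (so a half turn about z gives the same grasp; the last joint's range is limited). The gripper opens to 85 mm and grips with 20 to 120 N. Pads are 22 mm wide; open, the fingers measure 114 mm over their backs; the gripper's body (76 mm by 85 mm) begins 54 mm behind the grasp point. The pads swing forward as they close: fully open they stand 13 mm farther back than shut.
Start: joints at [1.009, 0.158, 1.597, -0, 1.386, -0.21], TCP at [0.198, 0.54, 0.231] pointing down, gripper open.
Joint ranges: [-2.91, 2.91], [-0.94, 2.29], [0.18, 2.7], [-1.29, 4.43], [0.17, 2.64], [-3, 3]. Speed limits (rad/s): [2.57, 2.57, 3.14, 3.14, 3.14, 3.14].

### API

Orientations are given as a 3x3 rotation matrix whose columns are the frame's x, y, z axes.
In Python, from plant import r gives the robot as it stands.
- The arm moves only by the tool play_rows, never from a script. Its argument "series" is a list of rows, each a list of 3 entries, a list of its own where there are three numbers: the opening, from 0 (shut) to 1 (fully open), then the shift along the world's x, y, z each as a share of 400 mm, from -1 to 1, then the turn, a rotation vector about the world's x, y, z each as a share of 1.5 rad, from -1 to 1. In form: [[grip, [x, y, z], [wx, wy, wz]], ...]. A call has 1 to 5 rows; each row is the pose to reach, as a shift and turn from the pose commanded when the call began; what a row does not reach only later rows make up. A row lasts 1/12 s, in which the tool goes at most 41.7 mm and 7.16 degrees, less where a joint would pass 70% of its speed; a pose out of reach is approached as far as the arm can. A call with a number of a shift or a turn outside -1 to 1 is refused whole. A call with a gripper value outside its range is refused whole. The fingers move at their own pace and stop on an object; "squeeze" is the grip in N (left out, the last holds). Time passes only in rows, so rows that repeat a pose let the fingers close. It gives the time, the measured TCP pose, the force, the opening and the grip force at its end, in the units of the state.
- r.sense(): the state, without advancing time (a new reading comes with each control period).
- r.capture(name): name is "side" or "top" or "wrist"; returns a dict with "img" (480x640x3 uint8, red, green, blue), "depth" (480x640 float32, m along the optical axis (not along the pixel's ray), 0 where there is no reading), "intrinsics" (3x3 intrinsics, pixels), "R" (3x3) and "t" (3): a world point X has camera coordinates R X + t. Camera axes: x right, y down, z forward; pixel columns grow to the right and rows downward; lengths in m; the calibration is good to about 2 mm. A picture is of the moment at which its call begins.
- r.sign_off(): hands the job in; it is judged then, once.
Trained networks look in the newest picture that a camera, given by its name, has taken for a name from the list of things; names that differ only in an ending like _2 or _b are one class to them, and where a whole thing is asked for, a point or a joint stands for the part that bears it (a point fixed in the world has none). Each returns a list of dicts, best first, with "conf" (0 to 1); they miss things now and then, are a little off and sometimes report something else, mostly with a low value. They report only what shows in the picture. A call takes as long as a camera call. They do not tell look-alikes from the thing itself.
- r.find_in(camera, target): "box" ([left, top, width, height] in pixels, round what is visible of it).
- r.silhouettes(camera, target): "pixels" (480x640 bool, what is visible of it) and "box" ([left, top, width, height] in pixels, round what is visible of it).
- r.mark_of(camera, target): "point" ([column, row] in pixels: a listed point, or the origin of a listed thing).
The state is a dict: "time_s": time; "q": joint angles; "dq": joint speeds; "joint_torque": joint torques, N m; "tool_pos": TCP position; "tcp_rot": TCP orientation; "contact_force": force on the tool from outside, world axes, zero at the start; "wrist_torque": the same for the moment, N m; "gripper_width": opening from 0.0 (shut) to 1.0 (fully open); "grip_force": force on a finger pad.
Only numpy, scipy, OpenCV 4.12 (cv2) and the standard library are available. Lean on these libraries where they do the work, as an engineer would, in place of code of your own. Each camera call takes 0.05 s, during which the arm holds its last target. There are 200 camera calls.

### The job

Seat the cream bearing block fully home in the black nest whose pocket matches its foot (key tab in the key slot) and let go of it. Then take the green-handled grease coupler from its stand, press it squarely onto the block's tilted nipple until it snaps on, and keep gripping and pressing it along the nipple so that the spring pin in the nipple's tip stays pushed right in: the job finishes while you are still holding the coupler like that, with the block still home in its nest. Leave the gauges, rings, oil can and wrench where they are.

Things in the scene. Friction and masses are not known exactly. Their poses are not given: they have to be found in the camera images.
- block: Cream bearing block, 0.5-0.75 kg, loose, upright. Origin: centre of the underside of its foot (46 mm in x, 92 in y, 12 high; lowest 4 mm is 1 mm smaller all round). Key tab 22 mm wide (y), 12 high, juts from the +x side to x = 35. Housing on the foot: 40 (x) by 50 (y), z = 12 to 40. The nipple on top reaches z = 80. z up.
- block_grip (a point): Middle of the housing, 37 mm above the block's underside: grip here from straight above across the 50 mm flat sides (along the block's y), fingertips just above the foot; the nipple then stands between the fingers.
- nipple: Brass grease nipple fixed on the block, at (-8, 0, 48) mm in its frame. z: the nipple's axis, out of the block, 22 degrees off vertical, leaning to the block's -x side (away from the key tab). Origin: where the stem (9 mm) leaves its 17 mm boss. Head: a ball 16 mm across, centred 19 mm along z. A spring pin stands 7 mm proud of the head.
- coupler: Hand grease coupler, 0.22 kg, 98 mm long, upright in its stand, mouth down. Origin: centre of the mouth; z: its axis, mouth to handle. Steel nose 34 mm across, z = 0 to 32, bore 22 mm across, 25 deep. Green square handle 26 x 26 mm, z = 32 to 92, faces square to x and y; black cap on top.
- coupler_grip (a point): Middle of the green handle, 68 mm from the mouth on the coupler's axis: grip here from above, across either pair of flat faces.
- coupler_balls (a point): On the coupler's axis, 7 mm above the mouth, in the plane of four spring balls inside the bore (11 mm gap between them). On the nipple's axis they meet the head 7 mm before its centre, push back with up to about 12 N, and have snapped behind it 4 mm beyond the centre. Bore roof then pushes the pin: from 3 mm beyond the centre to 9 mm (pin right in).
- keyed_nest: Fixed black nest plate, x = -40 to 52 mm, y = -65 to 65, 20 high. Pocket for the block: 50 mm (x) by 96 (y), 12 deep, floor 8 mm above the bench, with a key slot 26 mm wide on the +x side, to x = 37. Origin: on the bench under the centre of the 50 x 96 pocket; z up. With the block home its origin is 8 mm above this one, axes parallel, x with x.
- valve (a joint): Steel spring pin (7 mm across) in the nipple's tip, along the nipple's axis: 0 standing proud, 0.006 m pushed right in (stop). Pushes back with 3.6 N at first, 14.4 N right in. Let go, the snapped coupler stays on but the pin springs back 2 to 4 mm.
- valve_tip (a point): End of the spring pin, on the nipple's axis, 34 mm from the nipple's origin when proud and 28 mm when pushed right in.
- stand: Fixed black round cup, 48 mm in diameter and 28 mm high with a 68 mm foot, holding the coupler's nose: cup bore 39 mm, floor 6 mm above the bench. Origin: centre of its underside.
- round_nest: The other fixed black nest plate, same outside size and origin place, with a round pocket 64 mm across: not for this block.
- ring_gauge: Bystander: bright steel ring 64 mm across, 30 mm high, lying on the bench in front of the nests. Origin: centre of its underside.
- plug_gauge: Bystander: steel plug gauge with a green cap, 44 mm across, 120 mm high, standing behind the nests. Origin: centre of its underside.
- spare_ring: Bystander: dark steel ring 76 mm across, 22 mm high. Origin: centre of its underside.
- oil_can: Bystander: orange can 64 mm across, 130 mm high. Origin: centre of its underside.
- wrench: Bystander: wrench lying flat on the bench.
Mind the look-alikes: they are no part of the job. Leave any blue or purple look-alike of the block alone.

How it is judged:
By the outcome, as a careful person would: the job done as asked, in the order asked, and still so for the second after the job is handed in, while the arm keeps its last pose, push and grip.
It also fails if it takes over 51 s, if anything falls off the work surface, if the arm or the gripper's body presses on something with over 40 N, if the wrist force passes 120 N, or if a joint passes its speed limit or range.

## Working session

There is one attempt and no reset: what is moved stays moved. The work goes in short steps, Python scripts to look and compute and a tool call to move; the robot and the scene stay as the last step left them, time stands still between calls to the robot, and variables do not carry over. Pictures are saved under pics/ and viewed, at most 10 in all, crops included, and the job is handed in when it is done.

Besides the shell and the picture viewer there is one more tool, called after ">>>" as name([rows], argument=value, ...), one row to a line, values as JSON. play_rows: Moves the arm, as the interface text tells. Shift numbers are shares of 400 mm and turn numbers shares of 1.5 rad, none past 1 either way. Its arguments: {"type":"object","properties":{"series":{"type":"array"},"squeeze":{"type":"number"}},"required":["series"]}

```bash
ls; mkdir -p pics; cat > h.py <<'E'
import numpy as np, cv2
from plant import r
def ray(c,uv):
    d=np.linalg.inv(c["intrinsics"])@np.array([uv[0],uv[1],1.]); return -c["R"].T@c["t"], c["R"].T@d
def at_z(c,uv,z):
    o,d=ray(c,uv); return o+d*(z-o[2])/d[2]
def cloud(c):
    v,u=np.mgrid[0:480,0:640]; z=c["depth"]; p=np.stack([u,v,np.ones_like(u)],-1)@np.linalg.inv(c["intrinsics"]).T*z[...,None]
    return (p-c["t"])@c["R"]
def tri(cs,uvs):
    A=np.zeros((3,3));b=np.zeros(3)
    for c,uv in zip(cs,uvs):
        o,d=ray(c,uv); d=d/np.linalg.norm(d); P=np.eye(3)-np.outer(d,d); A+=P;b+=P@o
    x=np.linalg.solve(A,b); return x
E
cat > a.py <<'E'
from h import *
np.set_printoptions(precision=4,suppress=True)
s=r.sense(); print(s["time_s"],s["tool_pos"],r.tcp_to_grasp)
C={n:r.capture(n) for n in("top","side")}
for n,c in C.items():
    cv2.imwrite(f"pics/{n}0.png",c["img"][...,::-1]); print(n,-c["R"].T@c["t"])
    for t in ["block","block_grip","nipple","valve_tip","coupler","coupler_grip","keyed_nest","round_nest","stand"]:
        print(n,t,[(np.round(m["point"],1).tolist(),round(m["conf"],2)) for m in r.mark_of(n,t)][:4])
E
python3 a.py
```

```text
pics
0.0 [0.1978 0.5393 0.2303] -0.0187
top [0.3209 0.0402 1.466 ]
top block [([500.0, 286.2], 0.96), ([447.9, 268.5], 0.9), ([461.8, 323.3], 0.75), ([409.8, 308.7], 0.64)]
top block_grip [([500.2, 283.9], 0.71), ([412.5, 311.5], 0.67), ([463.4, 325.3], 0.65), ([453.6, 269.5], 0.61)]
top nipple [([185.1, 227.2], 0.64), ([411.6, 315.7], 0.58), ([500.9, 280.0], 0.57), ([452.9, 273.1], 0.48)]
top valve_tip [([370.2, 168.0], 0.41)]
top coupler [([238.3, 281.0], 0.44), ([449.7, 263.4], 0.26)]
top coupler_grip [([229.0, 276.1], 0.62)]
top keyed_nest [([319.7, 230.0], 0.75)]
top round_nest [([381.6, 239.6], 0.8), ([321.3, 227.9], 0.53), ([238.1, 278.5], 0.31)]
top stand [([234.5, 286.6], 0.74)]
side [0.5128 0.6939 0.8399]
side block [([404.8, 192.2], 0.87), ([370.3, 135.0], 0.8), ([300.7, 269.4], 0.67), ([373.9, 367.2], 0.65)]
side block_grip [([358.1, 156.8], 0.95), ([415.9, 148.8], 0.95), ([372.7, 125.3], 0.8), ([404.5, 186.6], 0.56)]
side nipple [([374.7, 124.8], 0.63), ([413.9, 145.7], 0.59), ([361.8, 151.4], 0.49), ([410.8, 177.4], 0.4)]
side valve_tip []
side coupler [([374.6, 367.6], 0.7)]
side coupler_grip [([376.9, 350.9], 0.58)]
side keyed_nest [([303.3, 268.9], 0.67)]
side round_nest [([322.6, 213.3], 0.63)]
side stand [([377.2, 368.0], 0.55)]
```

View pics/top0.png

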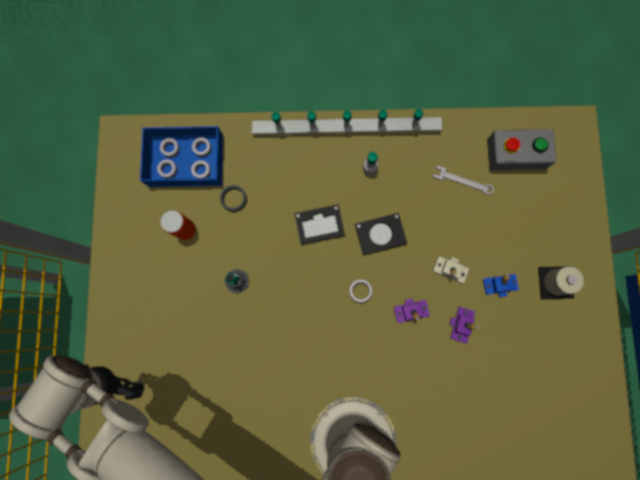

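View pics/side0.png

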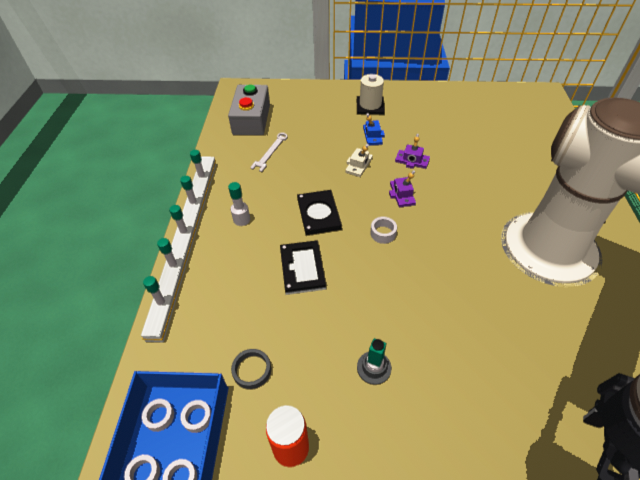

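The top view shows the cream block at about (452,269), the keyed nest at (320,225) with its slot on the up (+x) side, and the coupler at (236,281). In the side view they are at (360,160), (303,267) and (376,355). The purple and blue blocks are look-alikes. Next I'll get metric estimates.

```bash
cat > b.py <<'E'
from h import *
np.set_printoptions(precision=4,suppress=True)
C={n:r.capture(n) for n in("top","side")}
T,S=C["top"],C["side"]
print("R",r.sense()["tcp_rot"])
for n,a,b in [("grip",(453.6,269.5),(358.1,156.8)),("cgrip",(229,276.1),(376.9,350.9)),("coupler",(238.3,281),(374.6,367.6)),("nest",(319.7,230),(303.3,268.9)),("stand",(234.5,286.6),(377.2,368))]:
    print(n,tri([T,S],[a,b]))
for n,c in C.items():
    P=cloud(c)
    for t,(u,v) in {"block":{"top":(452,269),"side":(360,160)}[n],"keyed_nest":{"top":(320,225),"side":(303,267)}[n],"coupler":{"top":(236,280),"side":(376,352)}[n],"stand":{"top":(236,280),"side":(376,365)}[n]}.items() if False else [(k,v[n]) for k,v in {"block":{"top":(452,269),"side":(360,160)},"keyed_nest":{"top":(320,225),"side":(303,267)},"coupler":{"top":(236,280),"side":(376,352)},"stand":{"top":(236,280),"side":(376,365)}}.items()]:
        for m in r.silhouettes(n,t):
            if not m["pixels"][v-12:v+12,u-12:u+12].any(): continue
            k=m["pixels"]&(c["depth"]>0); p=P[k]
            p=p[p[:,2]>.004]
            rc=cv2.minAreaRect((p[:,:2]*1000).astype(np.float32))
            print(n,t,round(m["conf"],2),k.sum(),"mean",p.mean(0),"z",np.percentile(p[:,2],[5,50,95]),rc); break
E
python3 b.py
```

```text
R [[-0.9388  0.3446 -0.    ]
 [ 0.3446  0.9388  0.    ]
 [ 0.      0.     -1.    ]]
grip [ 0.4614 -0.2922  0.0245]
cgrip [0.4423 0.3271 0.086 ]
coupler [ 0.4377  0.3188 -0.0064]
nest [ 0.5894  0.0823 -0.0056]
stand [0.4273 0.3259 0.0042]
top block 0.95 582 mean [ 0.4599 -0.2844  0.0277] z [0.0078 0.0265 0.0558] ((464.9560241699219, -289.23590087890625), (92.24592590332031, 56.215476989746094), 65.36447143554688)
top coupler 0.75 166 mean [0.4374 0.3156 0.076 ] z [0.0244 0.0942 0.1062] ((439.1194763183594, 318.4761047363281), (32.070613861083984, 27.86934471130371), 4.2523651123046875)
top stand 0.74 341 mean [0.4371 0.3142 0.0184] z [0.0045 0.011  0.0374] ((438.0929870605469, 318.1291198730469), (60.90144729614258, 66.81864929199219), 64.69649505615234)
side block 0.75 545 mean [ 0.4635 -0.2701  0.0271] z [0.0066 0.0255 0.0616] ((466.7000732421875, -287.36529541015625), (96.48734283447266, 59.53685760498047), 66.44711303710938)
side keyed_nest 0.58 2038 mean [0.5969 0.0894 0.0149] z [0.0062 0.0179 0.022 ] ((597.497802734375, 85.72100067138672), (91.93294525146484, 134.013916015625), 10.802188873291016)
side coupler 0.78 509 mean [0.4404 0.3309 0.0724] z [0.026  0.0782 0.1047] ((439.93719482421875, 326.7444763183594), (28.016584396362305, 33.103965759277344), 73.32955932617188)
side stand 0.63 604 mean [0.4414 0.3344 0.0128] z [0.0045 0.0075 0.0284] ((439.9475402832031, 327.18743896484375), (58.920738220214844, 67.5119857788086), 77.10865783691406)
```

>>> play_rows([
  [1, [0.133, -0.414, 0.02], [0, 0, -0.051]],
  [1, [0.133, -0.414, 0.02], [0, 0, -0.051]],
  [1, [0.133, -0.414, 0.02], [0, 0, -0.051]],
  [1, [0.133, -0.414, 0.02], [0, 0, -0.051]],
  [1, [0.133, -0.414, 0.02], [0, 0, -0.051]],
])

```text
time_s: 1.92
tool_pos: [0.2525, 0.3702, 0.2392]
tcp_rot: [[-0.908, 0.418, 0.001], [0.418, 0.908, -0.002], [-0.002, -0.002, -1.0]]
contact_force: [-0.3, 0.0, -0.2]
gripper_width: 0.997
grip_force: 0.0
```

>>> play_rows([
  [1, [0.133, -0.414, 0.02], [0, 0, 0]],
  [1, [0.133, -0.414, 0.02], [0, 0, 0]],
  [1, [0.133, -0.414, 0.02], [0, 0, 0]],
  [1, [0.133, -0.414, 0.02], [0, 0, 0]],
  [1, [0.133, -0.414, 0.02], [0, 0, 0]],
])

```text
time_s: 2.33
tool_pos: [0.3064, 0.2043, 0.2479]
tcp_rot: [[-0.907, 0.421, 0.003], [0.421, 0.907, -0.002], [-0.003, -0.001, -1.0]]
contact_force: [-1.1, -0.0, 0.1]
gripper_width: 0.999
grip_force: 0.0
```

>>> play_rows([
  [1, [0.133, -0.414, 0.02], [0, 0, 0]],
  [1, [0.133, -0.414, 0.02], [0, 0, 0]],
  [1, [0.133, -0.414, 0.02], [0, 0, 0]],
  [1, [0.133, -0.414, 0.02], [0, 0, 0]],
  [1, [0.133, -0.414, 0.02], [0, 0, 0]],
])

```text
time_s: 2.75
tool_pos: [0.3593, 0.0382, 0.256]
tcp_rot: [[-0.907, 0.422, 0.002], [0.422, 0.907, -0.002], [-0.003, -0.001, -1.0]]
contact_force: [0.0, 0.6, 0.4]
gripper_width: 0.998
grip_force: 0.0
```

>>> play_rows([
  [1, [0.133, -0.414, 0.01], [0, 0, 0]],
  [1, [0.133, -0.414, 0.01], [0, 0, 0]],
  [1, [0.133, -0.414, 0.01], [0, 0, 0]],
  [1, [0.133, -0.414, 0.01], [0, 0, 0]],
  [1, [0.133, -0.414, 0.01], [0, 0, 0]],
])

```text
time_s: 3.17
tool_pos: [0.4123, -0.1269, 0.2594]
tcp_rot: [[-0.908, 0.419, 0.001], [0.419, 0.908, -0.002], [-0.001, -0.001, -1.0]]
contact_force: [-0.1, -0.1, 1.1]
gripper_width: 1.004
grip_force: 0.0
```

>>> play_rows([
  [1, [0.1, -0.35, 0], [0, 0, 0]],
  [1, [0.1, -0.35, 0], [0, 0, 0]],
  [1, [0.1, -0.35, 0], [0, 0, 0]],
  [1, [0.1, -0.35, 0], [0, 0, 0]],
  [1, [0.1, -0.35, 0], [0, 0, 0]],
])

```text
time_s: 3.58
tool_pos: [0.4519, -0.2652, 0.2588]
tcp_rot: [[-0.909, 0.418, -0.0], [0.418, 0.909, -0.0], [0.0, -0.0, -1.0]]
contact_force: [-0.1, 0.6, -0.2]
gripper_width: 1.004
grip_force: 0.0
```

```bash
cat > c.py <<'E'
from h import *
import sys
np.set_printoptions(precision=4,suppress=True)
s=r.sense(); print(s["time_s"],s["tool_pos"])
c=r.capture("wrist"); cv2.imwrite(f"pics/{sys.argv[1]}.png",c["img"][...,::-1]); np.savez(f"{sys.argv[1]}.npz",**c)
print("cam",-c["R"].T@c["t"],"axis",c["R"][2])
P=cloud(c)
for t in sys.argv[2:]:
    for m in r.mark_of("wrist",t)[:4]:
        u,v=m["point"]; i,j=min(max(int(round(v)),0),479),min(max(int(round(u)),0),639)
        print(t,round(m["conf"],2),np.round((u,v),1),"depthpt",P[i,j])
E
python3 c.py w1 block block_grip nipple valve_tip
```

```text
3.5833 [ 0.4519 -0.2652  0.2588]
cam [ 0.3827 -0.2333  0.4025] axis [ 0.2677 -0.1237 -0.9555]
block 0.88 [203.9  66.3] depthpt [ 0.3131 -0.3048  0.0408]
block 0.73 [307.9 213.4] depthpt [ 0.4476 -0.277   0.0726]
block 0.65 [372.6  36.1] depthpt [ 0.3487 -0.1762  0.0411]
block 0.64 [158.4 231.1] depthpt [ 0.4134 -0.4068  0.0423]
block_grip 0.91 [144.1 241.1] depthpt [ 0.4155 -0.4192  0.0489]
block_grip 0.8 [197.6  64. ] depthpt [ 0.3098 -0.3083  0.0407]
block_grip 0.62 [308.5 219.7] depthpt [ 0.4574 -0.2825  0.0506]
block_grip 0.57 [374.5  25.8] depthpt [ 0.3438 -0.1747  0.0522]
nipple 0.9 [144.7 250.3] depthpt [ 0.4223 -0.4203  0.0535]
nipple 0.65 [177.6  58.3] depthpt [ 0.3029 -0.3168  0.0555]
nipple 0.65 [371.3  15.1] depthpt [ 0.337  -0.1749  0.0584]
nipple 0.64 [307.8 214.7] depthpt [ 0.449  -0.2777  0.0726]
valve_tip 0.67 [140.1 277.1] depthpt [ 0.4373 -0.4221  0.0798]
valve_tip 0.6 [299.6 207.7] depthpt [ 0.4397 -0.2797  0.0813]
```

View pics/w1.png

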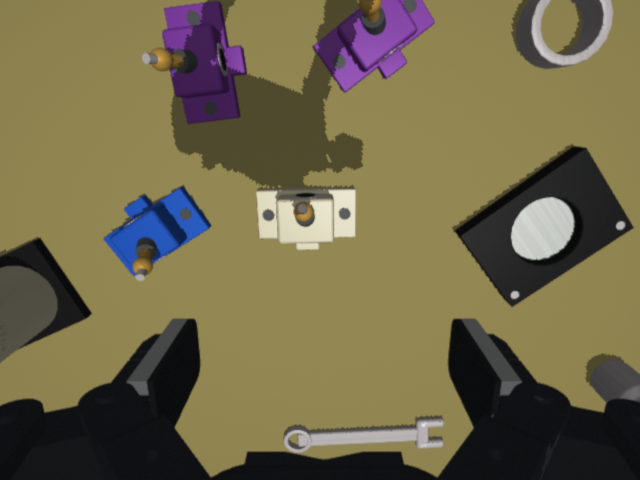

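```bash
cat > blk.py <<'E'
from h import *
import sys
np.set_printoptions(precision=4,suppress=True)
c=np.load(sys.argv[1]+".npz"); P=cloud(c); cx,cy=float(sys.argv[2]),float(sys.argv[3])
near=np.hypot(P[...,0]-cx,P[...,1]-cy)<.07
hsv=cv2.cvtColor(c["img"],cv2.COLOR_RGB2HSV)
for lo,hi in((.009,.015),(.037,.043),(.05,.09)):
    k=near&(P[...,2]>lo)&(P[...,2]<hi)&(c["depth"]>0)
    p=P[k]; rc=cv2.minAreaRect((p[:,:2]*1000).astype(np.float32)); print(lo,k.sum(),p.mean(0),np.round(rc[0],1),np.round(rc[1],1),round(rc[2],2),"z",np.median(p[:,2]))
k=near&(P[...,2]>.005); p=P[k]; print("all",cv2.minAreaRect((p[:,:2]*1000).astype(np.float32)))
E
python3 blk.py w1 .462 -.288
```

```text
0.009 2398 [ 0.4585 -0.2849  0.0128] [ 464.3 -289.3] [91.9 58.2] 66.31 z 0.012918391269145964
0.037 2116 [ 0.4592 -0.2866  0.0407] [ 458.7 -286.9] [49.7 40.9] 65.64 z 0.0407688571670939
0.05 365 [ 0.446  -0.2807  0.0701] [ 448.3 -282.2] [15.2 23.7] 66.5 z 0.07178148622445976
all ((461.6205749511719, -281.35943603515625), (125.44596099853516, 69.98917388916016), 65.2979507446289)
```

The wrist view shows the cream block at (306,217), with its key tab pointing down the image, which is world +x at -24°. The nipple leans the opposite way. Descending.

>>> play_rows([
  [1, [0.017, -0.054, -0.1], [0, 0, 0.006]],
  [1, [0.017, -0.054, -0.2], [0, 0, 0.006]],
  [1, [0.017, -0.054, -0.3], [0, 0, 0.006]],
  [1, [0.017, -0.054, -0.37], [0, 0, 0.006]],
  [1, [0.017, -0.054, -0.43], [0, 0, 0.006]],
])

```text
time_s: 4.25
tool_pos: [0.4567, -0.2817, 0.0846]
tcp_rot: [[-0.914, 0.406, -0.002], [0.406, 0.914, 0.003], [0.003, 0.001, -1.0]]
contact_force: [0.7, -0.0, -0.2]
gripper_width: 1.0
grip_force: 0.0
```

>>> play_rows([
  [1, [0, 0, -0.06], [0, 0, 0]],
  [1, [0, 0, -0.12], [0, 0, 0]],
  [1, [0, 0, -0.15], [0, 0, 0]],
  [1, [0, 0, -0.17], [0, 0, 0]],
  [1, [0, 0, -0.17], [0, 0, 0]],
])

```text
time_s: 4.67
tool_pos: [0.4572, -0.2829, 0.0183]
tcp_rot: [[-0.914, 0.406, -0.002], [0.406, 0.914, 0.002], [0.002, 0.001, -1.0]]
contact_force: [-0.1, 0.5, 0.1]
gripper_width: 0.998
grip_force: 0.0
```

>>> play_rows([
  [0.4, [0, 0, 0], [0, 0, 0]],
  [0.4, [0, 0, 0], [0, 0, 0]],
  [0.4, [0, 0, 0], [0, 0, 0]],
  [0.4, [0, 0, 0], [0, 0, 0]],
  [0.4, [0, 0, 0], [0, 0, 0]],
], squeeze=50)

```text
time_s: 5.08
tool_pos: [0.4589, -0.2855, 0.0213]
tcp_rot: [[-0.913, 0.407, 0.002], [0.407, 0.913, -0.003], [-0.003, -0.001, -1.0]]
contact_force: [-1.2, 0.4, 6.3]
gripper_width: 0.57
grip_force: 53.9
```

>>> play_rows([
  [0.4, [0, 0, 0.05], [0, 0, 0]],
  [0.4, [0, 0, 0.15], [0, 0, 0]],
  [0.4, [0, 0, 0.25], [0, 0, 0]],
  [0.4, [0, 0.05, 0.34], [0, 0, 0.08]],
  [0.4, [0.02, 0.13, 0.4], [0, 0, 0.16]],
])

```text
time_s: 5.5
tool_pos: [0.4659, -0.2348, 0.1833]
tcp_rot: [[-0.984, 0.177, 0.003], [0.177, 0.984, -0.005], [-0.004, -0.004, -1.0]]
contact_force: [1.2, -1.0, -5.3]
gripper_width: 0.57
grip_force: 55.2
```

>>> play_rows([
  [0.4, [0.02, 0.1, 0.04], [0, 0, 0.08]],
  [0.4, [0.04, 0.2, 0.08], [0, 0, 0.16]],
  [0.4, [0.06, 0.3, 0.1], [0, 0, 0.25]],
  [0.4, [0.08, 0.4, 0.12], [0, 0, 0.25]],
  [0.4, [0.1, 0.48, 0.12], [0, 0, 0.25]],
])

```text
time_s: 5.92
tool_pos: [0.5058, -0.0379, 0.2287]
tcp_rot: [[-0.981, -0.195, 0.002], [-0.195, 0.981, -0.0], [-0.002, -0.0, -1.0]]
contact_force: [2.3, 0.1, -5.7]
gripper_width: 0.568
grip_force: 55.3
```

```bash
python3 c.py w2 keyed_nest block nipple valve_tip
```

```text
5.9167 [ 0.5058 -0.0379  0.2287]
cam [ 0.4309 -0.0523  0.3723] axis [ 0.2909  0.0577 -0.955 ]
keyed_nest 0.58 [430.4 312. ] depthpt [0.4968 0.0031 0.2203]
block 0.91 [328.2 310.9] depthpt [ 0.4906 -0.0391  0.2484]
nipple 0.84 [327.7 348.9] depthpt [ 0.4857 -0.0404  0.2796]
valve_tip 0.85 [322.4 372.7] depthpt [ 0.4873 -0.0415  0.2877]
```

View pics/w2.png

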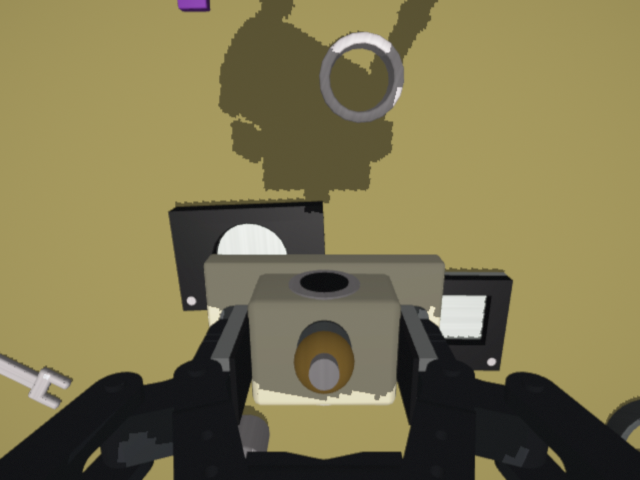

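The held block sits square between the fingers and hides most of the nest, which shows at (470,320). I'll move the arm beyond the nest to see it whole.

>>> play_rows([
  [0.4, [0.08, 0.06, 0.04], [0, 0, 0]],
  [0.4, [0.16, 0.12, 0.08], [0, 0, 0]],
  [0.4, [0.24, 0.18, 0.12], [0, 0, 0]],
  [0.4, [0.32, 0.24, 0.15], [0, 0, 0]],
  [0.4, [0.36, 0.28, 0.16], [0, 0, 0]],
])

```text
time_s: 6.58
tool_pos: [0.6526, 0.0716, 0.2926]
tcp_rot: [[-0.981, -0.193, 0.003], [-0.193, 0.981, 0.0], [-0.003, -0.0, -1.0]]
contact_force: [0.2, -0.5, -5.1]
gripper_width: 0.57
grip_force: 55.6
```

>>> play_rows([
  [0.4, [0, 0.02, 0], [0, 0, 0]],
  [0.4, [0, 0.02, 0], [0, 0, 0]],
])

```text
time_s: 6.75
tool_pos: [0.6501, 0.0801, 0.2901]
tcp_rot: [[-0.981, -0.195, -0.002], [-0.195, 0.981, 0.001], [0.002, 0.001, -1.0]]
contact_force: [-0.8, -0.2, -6.2]
gripper_width: 0.572
grip_force: 55.5
```

```bash
python3 c.py w3 keyed_nest block nipple
```

```text
6.75 [0.6501 0.0801 0.2901]
cam [0.5757 0.0656 0.434 ] axis [ 0.2874  0.0581 -0.9561]
block 0.82 [326.8 306.4] depthpt [0.6334 0.0782 0.3097]
nipple 0.91 [325.7 348.4] depthpt [0.63  0.077 0.341]
```

View pics/w3.png

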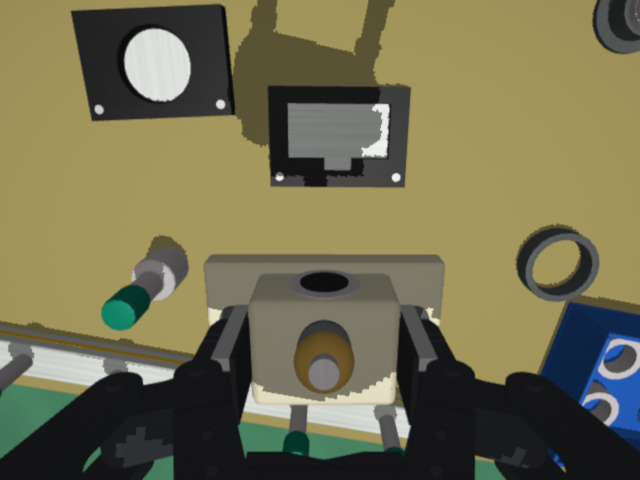

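```bash
cat > d.py <<'E'
from h import *
np.set_printoptions(precision=4,suppress=True)
c=np.load("w3.npz"); P=cloud(c); D=c["depth"]>0
near=D&(abs(P[...,0]-.597)<.09)&(abs(P[...,1]-.086)<.09)
def rect(k,n):
    m=cv2.morphologyEx(k.astype(np.uint8),cv2.MORPH_OPEN,np.ones((3,3)))>0
    p=P[m]; rc=cv2.minAreaRect((p[:,:2]*1000).astype(np.float32)); print(n,m.sum(),"z",np.median(p[:,2]),np.round(rc[0],1),np.round(rc[1],1),round(rc[2],2)); return p
z=P[...,2]
rect(near&(z>.016)&(z<.026),"plate"); p=rect(near&(z>.0045)&(z<.0125)&(np.hypot(P[...,0]-.594,P[...,1]-.085)<.058),"pocket")
a=np.deg2rad(10.8)
for a in np.deg2rad([9.5,10.8,12]):
    ex=np.array([np.cos(a),np.sin(a)]);ey=np.array([-ex[1],ex[0]])
    q=p[:,:2]-[.5916,.0846]; X=q@ex*1000;Y=q@ey*1000
    mid=abs(X)<15; ym=(np.percentile(Y[mid],.5),np.percentile(Y[mid],99.5)); mm=abs(Y)>20
    mm&=abs(Y)<40
    sl=X>28
    print(np.rad2deg(a),"Y",ym,"X",np.percentile(X[mm],[.5,99.5]),"slot X",X.max(),"Y",np.percentile(Y[sl],[1,99]) if sl.any() else None)
t=np.array([.6501,.0801,.2901]);R=np.array([[-0.981,-.195,-.002],[-.195,.981,.001],[.002,.001,-1]])
Q=(P-t)@R
for lo,hi in((-.0245,-.0175),(.003,.010)):
    k=D&(abs(Q[...,0])<.06)&(abs(Q[...,1])<.06)&(Q[...,2]>lo)&(Q[...,2]<hi); q=Q[k]*1000
    print(k.sum(),np.median(q,0),"x",np.percentile(q[:,0],[.5,99.5]),"y",np.percentile(q[:,1],[.5,99.5]))
    rc=cv2.minAreaRect(q[:,:2].astype(np.float32)); print(rc)
k=D&(abs(Q[...,0])<.03)&(abs(Q[...,1])<.012)&(Q[...,2]<-.03); print("nip",np.median(Q[k],0)*1000)
E
python3 d.py
```

```text
plate 8079 z 0.02098085268898134 [596.   83.5] [ 92.2 130.4] 10.73
pocket 5755 z 0.009001582367042264 [595.9  83.6] [62.  96.2] 10.96
9.5 Y (np.float64(-49.38264987182756), np.float64(45.971489109991786)) X [-26.9367  23.1805] slot X 35.31120743397997 Y [-13.8989  11.7253]
10.8 Y (np.float64(-49.39385335036947), np.float64(46.03304289991362)) X [-26.7312  22.9716] slot X 35.01265255876951 Y [-14.5832  11.0018]
12.000000000000002 Y (np.float64(-49.37291132655853), np.float64(45.99617534425115)) X [-27.3755  23.6308] slot X 35.01040257791472 Y [-15.2468  10.3361]
12963 [  3.8628   0.4945 -19.6019] x [-20.2691  18.443 ] y [-35.8649  36.5506]
((-1.1356849670410156, 0.098602294921875), (40.98625183105469, 76.23534393310547), 1.4464101791381836)
6812 [15.8508  0.5168  8.2832] x [-3.0146 21.8179] y [-45.0456  45.7819]
((8.58205509185791, 0.3112297058105469), (91.96781921386719, 27.569377899169922), 89.70403289794922)
nip [ 12.0402   0.2266 -74.3274]
```

The nest shows whole at (340,137), slot at (338,165). Its origin is about (.590, .0825) with yaw 10.8°, and the block's offset in the hand is about 1 mm. Moving above it.

>>> play_rows([
  [0.4, [-0.06, 0.002, -0.06], [0, 0, -0.004]],
  [0.4, [-0.12, 0.003, -0.13], [0, 0, -0.004]],
  [0.4, [-0.152, 0.004, -0.22], [0, 0, -0.004]],
  [0.4, [-0.152, 0.004, -0.31], [0, 0, -0.004]],
  [0.4, [-0.152, 0.004, -0.38], [0, 0, -0.004]],
])

```text
time_s: 7.37
tool_pos: [0.5862, 0.0803, 0.1366]
tcp_rot: [[-0.982, -0.187, -0.003], [-0.187, 0.982, -0.0], [0.003, 0.0, -1.0]]
contact_force: [0.5, -0.9, -5.9]
gripper_width: 0.573
grip_force: 55.4
```

>>> play_rows([
  [0.4, [0, 0, -0.07], [0, 0, 0]],
  [0.4, [0, 0, -0.14], [0, 0, 0]],
  [0.4, [0, 0, -0.16], [0, 0, 0]],
  [0.4, [0, 0, -0.16], [0, 0, 0]],
])

```text
time_s: 7.7
tool_pos: [0.5859, 0.0806, 0.0725]
tcp_rot: [[-0.982, -0.187, -0.007], [-0.187, 0.982, 0.0], [0.007, 0.001, -1.0]]
contact_force: [-1.0, -0.1, -4.8]
gripper_width: 0.572
grip_force: 55.4
```

```bash
python3 c.py w4 keyed_nest
```

```text
7.7 [0.5859 0.0806 0.0725]
cam [0.5122 0.0667 0.2167] axis [ 0.2832  0.0556 -0.9574]
```

View pics/w4.png

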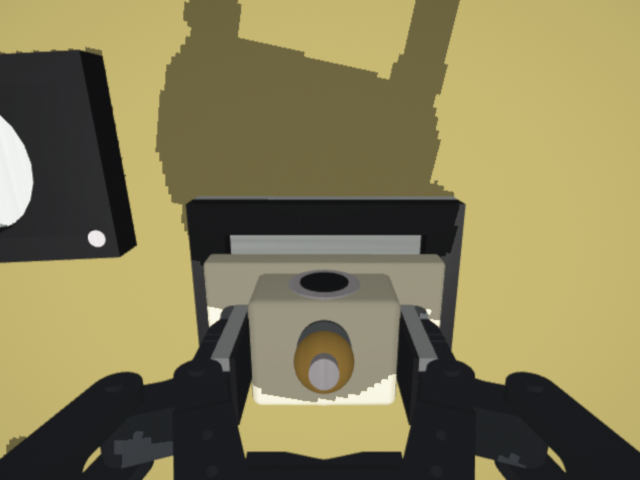

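The foot is nearly centred over the pocket: pocket floor edge at row 240, foot edges at columns 206–443 and plate edges at 188–465. I'll measure the residual.

```bash
cat > e.py <<'E'
from h import *
import sys
np.set_printoptions(precision=2,suppress=True)
c=np.load(sys.argv[1]+".npz"); P=cloud(c); D=c["depth"]>0
a=np.deg2rad(10.8);R=np.array([[np.cos(a),-np.sin(a),0],[np.sin(a),np.cos(a),0],[0,0,1]])
t=r.sense()["tool_pos"]; Q=((P-[t[0],t[1],0])@R)*1000; x,y,z=Q[...,0],Q[...,1],Q[...,2]
near=D&(abs(x)<80)&(abs(y)<80); zt=t[2]*1000
pl=near&(z>17)&(z<25); q=Q[pl&(x<-24)]; print("plate xmin",np.percentile(q[:,0],.5),"y",np.percentile(q[:,1],[.5,99.5]),"z",np.median(q[:,2]))
pk=near&(z>5)&(z<12)&(abs(y)<60)&(x>-40); q=Q[pk]; print("pocket",len(q),"xmin",np.percentile(q[:,0],1) if len(q) else 0,"y",np.percentile(q[:,1],[.5,99.5]))
ft=near&(z>zt-13)&(z<zt-4)&(x<-15); q=Q[ft]; print("foot xmin",np.percentile(q[:,0],.5),"y",np.percentile(q[:,1],[.5,99.5]),"z",np.median(q[:,2]))
E
python3 e.py w4
```

```text
plate xmin -39.295983259732196 y [-62.66  65.96] z 20.994199954196283
pocket 4308 xmin -39.31793437447901 y [-56.14  55.97]
foot xmin -25.50092157620287 y [-43.73  46.12] z 64.60960637666375
```

```bash
cat >> e.py <<'E'
print("tcp z",zt)
for j in (225,320,425):
    print(j,[(v,*np.round(Q[v,j],1)) for v in range(236,272,3)])
# plate edges by row/col
print([ (v,*np.round(Q[v,320],1)) for v in range(194,240,5)])
for j in (320,): print([(v,*np.round(Q[v,j],1)) for v in range(390,412,3)])
E
python3 e.py w4 | cut -c1-1500
```

```text
plate xmin -39.295983259732196 y [-62.66  65.96] z 20.994199954196283
pocket 4308 xmin -39.31793437447901 y [-56.14  55.97]
foot xmin -25.50092157620287 y [-43.73  46.12] z 64.60960637666375
tcp z 76.8494098140318
225 [(236, np.float64(-22.9), np.float64(-46.1), np.float64(19.5)), (239, np.float64(-21.1), np.float64(-46.5), np.float64(18.2)), (242, np.float64(-19.9), np.float64(-46.3), np.float64(19.3)), (245, np.float64(-18.7), np.float64(-46.2), np.float64(20.3)), (248, np.float64(-17.2), np.float64(-46.3), np.float64(20.3)), (251, np.float64(-15.7), np.float64(-46.4), np.float64(20.3)), (254, np.float64(-25.4), np.float64(-38.3), np.float64(54.3)), (257, np.float64(-25.6), np.float64(-37.3), np.float64(58.7)), (260, np.float64(-25.6), np.float64(-36.5), np.float64(62.4)), (263, np.float64(-24.9), np.float64(-36.3), np.float64(63.7)), (266, np.float64(-23.7), np.float64(-36.3), np.float64(63.8)), (269, np.float64(-23.2), np.float64(-36.0), np.float64(65.6))]
320 [(236, np.float64(-20.1), np.float64(-0.7), np.float64(9.4)), (239, np.float64(-18.3), np.float64(-0.8), np.float64(8.9))
[... 1774 characters left out ...]
(-0.6), np.float64(20.6)), (229, np.float64(-26.9), np.float64(-0.7), np.float64(21.4)), (234, np.float64(-24.5), np.float64(-0.7), np.float64(21.5)), (239, np.float64(-18.3), np.float64(-0.8), np.float64(8.9))]
[(390, np.float64(-12.3), np.float64(-0.0), np.float64(124.0)), (393, np.float64(11.7), np.float64(-0.3), np.float64(92.3)), (396, np.float64(12.8), np.float64(-0.3), np.float64(92.5)), (399, np.float64(14.5), np.float64(-0.3), np.float64(91.7)), (402, np.float64(-78.9), np.float64(0.8), np.float64(216.7)), (405, np.float64(86.6), np.float64(-1.1), np.float64(1.0)), (408, np.float64(89.0), np.float64(-1.1), np.float64(0.5)), (411, np.float64(91.5), np.float64(-1.1), np.float64(0.1))]
```

>>> play_rows([
  [0.4, [0.008, 0.003, -0.03], [0, 0, 0]],
  [0.4, [0.008, 0.003, -0.03], [0, 0, 0]],
  [0.4, [0.008, 0.003, -0.03], [0, 0, 0]],
  [0.4, [0.008, 0.003, -0.03], [0, 0, 0]],
])

```text
time_s: 8.13
tool_pos: [0.5927, 0.0826, 0.0639]
tcp_rot: [[-0.982, -0.189, 0.001], [-0.189, 0.982, -0.0], [-0.001, -0.0, -1.0]]
contact_force: [-0.1, -0.1, -4.9]
gripper_width: 0.573
grip_force: 55.4
```

```bash
python3 c.py w5 ; python3 e.py w5|head -5
```

```text
8.1333 [0.5927 0.0826 0.0639]
cam [0.5178 0.0687 0.2076] axis [ 0.2905  0.0557 -0.9552]
plate xmin -42.44311852316642 y [-64.01  64.86] z 20.994530005986864
pocket 5864 xmin -23.963830463644786 y [-47.6  48.4]
foot xmin -21.958257580288034 y [-44.71  45.58] z 55.442655454780606
tcp z 63.98723231211994
225 [(236, np.float64(-17.9), np.float64(-47.4), np.float64(8.3)), (239, np.float64(-16.6), np.float64(-47.4), np.float64(8.8)), (242, np.float64(-15.2), np.float64(-47.3), np.float64(9.5)), (245, np.float64(-13.7), np.float64(-47.4), np.float64(9.5)), (248, np.float64(-12.1), np.float64(-47.6), np.float64(9.1)), (251, np.float64(-10.6), np.float64(-47.7), np.float64(9.2)), (254, np.float64(-21.4), np.float64(-38.9), np.float64(45.9)), (257, np.float64(-21.7), np.float64(-37.9), np.float64(50.4)), (260, np.float64(-21.5), np.float64(-37.3), np.float64(53.3)), (263, np.float64(-21.2), np.float64(-36.7), np.float64(55.7)), (266, np.float64(-20.0), np.float64(-36.8), np.float64(55.7)), (269, np.float64(-18.9), np.float64(-36.8), np.float64(56.1))]
```

>>> play_rows([
  [0.4, [-0.0085, -0.0015, -0.02], [0, 0, 0]],
  [0.4, [-0.0085, -0.0015, -0.03], [0, 0, 0]],
  [0.4, [-0.0085, -0.0015, -0.035], [0, 0, 0]],
  [0.4, [-0.0085, -0.0015, -0.035], [0, 0, 0]],
  [0.4, [-0.0085, -0.0015, -0.035], [0, 0, 0]],
])

```text
time_s: 8.6
tool_pos: [0.5885, 0.082, 0.049]
tcp_rot: [[-0.982, -0.189, -0.001], [-0.189, 0.982, 0.0], [0.001, 0.0, -1.0]]
contact_force: [0.3, -0.2, -5.3]
gripper_width: 0.578
grip_force: 55.5
```

```bash
python3 c.py w6 ; python3 e.py w6|cut -c1-900; python3 -c "
from h import *
print(r.sense()['tool_pos'])"
```

```text
8.6 [0.5885 0.082  0.049 ]
cam [0.5139 0.068  0.1927] axis [ 0.289   0.0558 -0.9557]
plate xmin -38.584166333919924 y [-64.03  64.59] z 21.000185789061305
pocket 3181 xmin -38.61163146481597 y [-57.97  57.3 ]
foot xmin -22.25274020451625 y [-44.77  45.51] z 40.492896855369
tcp z 49.2897116032817
225 [(236, np.float64(-26.4), np.float64(-40.7), np.float64(21.1)), (239, np.float64(-24.9), np.float64(-40.9), np.float64(20.6)), (242, np.float64(-23.5), np.float64(-41.1), np.float64(20.3)), (245, np.float64(-18.6), np.float64(-43.9), np.float64(8.8)), (248, np.float64(-17.5), np.float64(-43.8), np.float64(9.7)), (251, np.float64(-15.7), np.float64(-44.1), np.float64(8.6)), (254, np.float64(-21.8), np.float64(-38.8), np.float64(31.1)), (257, np.float64(-21.7), np.float64(-38.1), np.float64(34.4)), (260, np.float64(-21.9), np.float64(-37.2), np.float64(38.3)), (263, np.float64(-21.4), np.float64(-36.8), np.float64(40.4)), (266, np.float64(-20.1), np.float64(-36.9), np.float64(40.3)), (269, np.float64(-18.7), np.float64(-37.2), np.float64(39.5))]
320 [(236, np.float64(-26.6), np.float64(-1.1
[... 1888 characters left out ...]
p.float64(-29.2), np.float64(-1.1), np.float64(20.3)), (234, np.float64(-27.2), np.float64(-1.1), np.float64(20.8)), (239, np.float64(-25.0), np.float64(-1.1), np.float64(20.7))]
[(390, np.float64(-9.2), np.float64(-0.5), np.float64(100.6)), (393, np.float64(15.8), np.float64(-0.8), np.float64(68.0)), (396, np.float64(17.0), np.float64(-0.8), np.float64(68.0)), (399, np.float64(17.5), np.float64(-0.8), np.float64(68.8)), (402, np.float64(18.7), np.float64(-0.8), np.float64(68.9)), (405, np.float64(73.1), np.float64(-1.4), np.float64(0.5)), (408, np.float64(74.4), np.float64(-1.4), np.float64(1.2)), (411, np.float64(76.5), np.float64(-1.4), np.float64(0.9))]
[0.58883612 0.08198085 0.04928971]
```

>>> play_rows([
  [0.4, [0.001, 0, -0.015], [0, 0, 0]],
  [0.4, [0.001, 0, -0.03], [0, 0, 0]],
  [0.4, [0.001, 0, -0.045], [0, 0, 0]],
  [0.4, [0.001, 0, -0.055], [0, 0, 0]],
  [0.4, [0.001, 0, -0.055], [0, 0, 0]],
])

```text
time_s: 9.07
tool_pos: [0.5891, 0.082, 0.0293]
tcp_rot: [[-0.982, -0.189, -0.002], [-0.189, 0.982, -0.0], [0.002, -0.0, -1.0]]
contact_force: [-10.3, 0.5, 14.7]
gripper_width: 0.574
grip_force: 57.9
```

>>> play_rows([
  [0.4, [0, 0, 0], [0, 0, 0]],
  [0.4, [0, 0, 0], [0, 0, 0]],
])

```text
time_s: 9.23
tool_pos: [0.5891, 0.082, 0.0293]
tcp_rot: [[-0.982, -0.189, -0.001], [-0.189, 0.982, -0.0], [0.001, -0.0, -1.0]]
contact_force: [-8.8, 0.2, 13.7]
gripper_width: 0.569
grip_force: 57.7
```

>>> play_rows([
  [0.8, [0, 0, 0.006], [0, 0, 0]],
  [1, [0, 0, 0.008], [0, 0, 0]],
  [1, [0, 0, 0.008], [0, 0, 0]],
  [1, [0, 0, 0.01], [0, 0, 0]],
  [1, [0, 0, 0.03], [0, 0, 0]],
])

```text
time_s: 9.65
tool_pos: [0.588, 0.082, 0.038]
tcp_rot: [[-0.982, -0.188, -0.003], [-0.188, 0.982, 0.0], [0.003, 0.001, -1.0]]
contact_force: [0.3, 0.2, -0.5]
gripper_width: 1.004
grip_force: 0.0
```

>>> play_rows([
  [1, [0, 0, 0.1], [0, 0, 0]],
  [1, [0, 0, 0.2], [0, 0, 0]],
  [1, [0, 0, 0.3], [0, 0, 0]],
  [1, [0, 0.08, 0.36], [0, 0, 0]],
  [1, [0, 0.16, 0.4], [0, 0, 0]],
])

```text
time_s: 10.07
tool_pos: [0.5914, 0.1456, 0.2047]
tcp_rot: [[-0.983, -0.185, 0.007], [-0.185, 0.983, 0.0], [-0.007, -0.001, -1.0]]
contact_force: [0.8, -0.1, -0.1]
gripper_width: 1.0
grip_force: 0.0
```

>>> play_rows([
  [1, [0, 0.05, 0.03], [0, 0, 0]],
  [1, [0, 0.05, 0.03], [0, 0, 0]],
])

```text
time_s: 10.23
tool_pos: [0.5906, 0.1698, 0.2159]
tcp_rot: [[-0.981, -0.192, 0.007], [-0.192, 0.981, 0.002], [-0.007, 0.001, -1.0]]
contact_force: [0.7, 0.2, 0.1]
gripper_width: 1.0
grip_force: 0.0
```

```bash
python3 c.py w7 block nipple valve_tip coupler_grip coupler stand; cat > n.py <<'E'
from h import *
import sys
np.set_printoptions(precision=4,suppress=True)
c=np.load(sys.argv[1]+".npz"); P=cloud(c); D=c["depth"]>0
near=D&(abs(P[...,0]-.592)<.07)&(abs(P[...,1]-.083)<.07); z=P[...,2]
for n,lo,hi,rad in(("plate",.0165,.0188,.09),("plate/foot ~20",.0165,.0255,.09),("house",.042,.053,.045),("nip",.062,.1,.04)):
    k=near&(z>lo)&(z<hi)&(np.hypot(P[...,0]-.59,P[...,1]-.0825)<rad); p=P[k]
    if len(p)<20: print(n,len(p)); continue
    rc=cv2.minAreaRect((p[:,:2]*1000).astype(np.float32)); print(n,len(p),"z",np.median(p[:,2]),p[:,2].max(),np.round(rc[0],1),np.round(rc[1],1),round(rc[2],2))
E
python3 n.py w7
```

```text
10.2333 [0.5906 0.1698 0.2159]
cam [0.5149 0.1553 0.359 ] axis [ 0.2961  0.0589 -0.9533]
block 0.62 [219.2 186.9] depthpt [0.584  0.0913 0.0486]
block 0.41 [ 10. 104.] depthpt [ 0.5593 -0.0839  0.0091]
nipple 0.69 [202.5 184.2] depthpt [0.5776 0.0861 0.0781]
nipple 0.49 [563.7  45.3] depthpt [0.4445 0.307  0.0433]
valve_tip 0.73 [184.5 172.3] depthpt [0.5699 0.0768 0.0885]
coupler_grip 0.56 [620.6  32.1] depthpt [0.4446 0.3088 0.0988]
coupler 0.82 [560.9  47.3] depthpt [0.4447 0.3084 0.037 ]
coupler 0.59 [618.9  30.9] depthpt [0.4439 0.3083 0.0974]
stand 0.92 [556.9  45.2] depthpt [0.4433 0.3066 0.034 ]
plate 270 z 0.01784500542110376 0.018795329932919397 [595.5  87.5] [ 92.6 122.4] 11.03
plate/foot ~20 13932 z 0.020932714655928643 0.02515023578788458 [596.4  83.3] [ 92.8 130.7] 10.79
house 2958 z 0.048762742664858034 0.05279690681019247 [590.1  82.6] [42.  50.2] 11.11
nip 502 z 0.08075457201027968 0.09071366902641209 [575.4  80.4] [14.6 15.5] 61.06
```

View pics/w7.png

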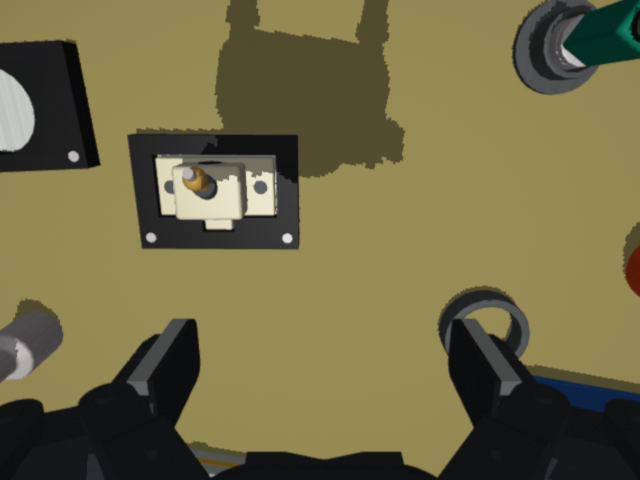

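The block is home: housing top reads 48.8 mm against a nominal 48, centre (.5901,.0826), yaw about 11°, tab in the slot at (218,225). Next I'll look at the coupler, at (575,45).

>>> play_rows([
  [1, [-0.07, 0.065, 0.05], [0, 0, 0]],
  [1, [-0.14, 0.13, 0.1], [0, 0, 0]],
  [1, [-0.21, 0.2, 0.1], [0, 0, 0]],
  [1, [-0.28, 0.26, 0.1], [0, 0, 0]],
  [1, [-0.34, 0.32, 0.1], [0, 0, 0]],
])

```text
time_s: 11.0
tool_pos: [0.4516, 0.2944, 0.2514]
tcp_rot: [[-0.982, -0.188, -0.0], [-0.188, 0.982, 0.0], [0.0, 0.0, -1.0]]
contact_force: [0.6, -0.2, -0.1]
gripper_width: 1.004
grip_force: 0.0
```

>>> play_rows([
  [1, [-0.03, 0.025, 0], [0, 0, 0]],
  [1, [-0.03, 0.025, 0], [0, 0, 0]],
])

```text
time_s: 11.17
tool_pos: [0.4387, 0.3055, 0.2509]
tcp_rot: [[-0.981, -0.192, -0.002], [-0.192, 0.981, 0.0], [0.001, 0.001, -1.0]]
contact_force: [-1.0, -0.1, 0.1]
gripper_width: 1.001
grip_force: 0.0
```

```bash
python3 c.py w8 coupler_grip coupler stand; cat > k.py <<'E'
from h import *
import sys
np.set_printoptions(precision=4,suppress=True)
c=np.load(sys.argv[1]+".npz"); P=cloud(c); D=c["depth"]>0
cx,cy=float(sys.argv[2]),float(sys.argv[3]); near=D&(np.hypot(P[...,0]-cx,P[...,1]-cy)<.05); z=P[...,2]
for n,lo,hi in(("cap",.1,.115),("handle",.045,.095),("h-low",.045,.065),("h-high",.075,.095),("cup rim",.024,.033),("foot",.003,.012)):
    p=P[near&(z>lo)&(z<hi)]
    if len(p)<20: print(n,len(p)); continue
    rc=cv2.minAreaRect((p[:,:2]*1000).astype(np.float32)); print(n,len(p),"z",np.median(p[:,2]),np.round(p.mean(0),4),np.round(rc[0],1),np.round(rc[1],1),round(rc[2],2))
E
python3 k.py w8 .4446 .3085
```

```text
11.1667 [0.4387 0.3055 0.2509]
cam [0.3642 0.2913 0.3947] axis [ 0.2879  0.057  -0.956 ]
coupler_grip 0.92 [343.7 216.8] depthpt [0.4302 0.3187 0.1055]
coupler 0.73 [345.7 196.8] depthpt [0.4228 0.3204 0.0689]
stand 0.63 [341. 198.] depthpt [0.4219 0.3158 0.0818]
cap 732 z 0.10480434946413525 [0.4368 0.3217 0.1047] [437.  321.5] [22.4 21. ] 71.75
handle 533 z 0.07250544061976592 [0.4283 0.318  0.0716] [428.9 319.2] [16.1 33.5] 19.55
h-low 190 z 0.055461910653908375 [0.4283 0.318  0.0552] [428.8 319.2] [16.1 33.5] 19.48
h-high 236 z 0.0858623478897739 [0.4284 0.3179 0.0855] [428.8 319. ] [16.  33.3] 20.15
cup rim 613 z 0.02874402222442604 [0.4274 0.318  0.0286] [431.8 319.7] [35.3 47.3] 22.33
foot 1669 z 0.006922941309075731 [0.4271 0.3175 0.007 ] [438.7 306.1] [70.1 96.1] 30.11
```

View pics/w8.png

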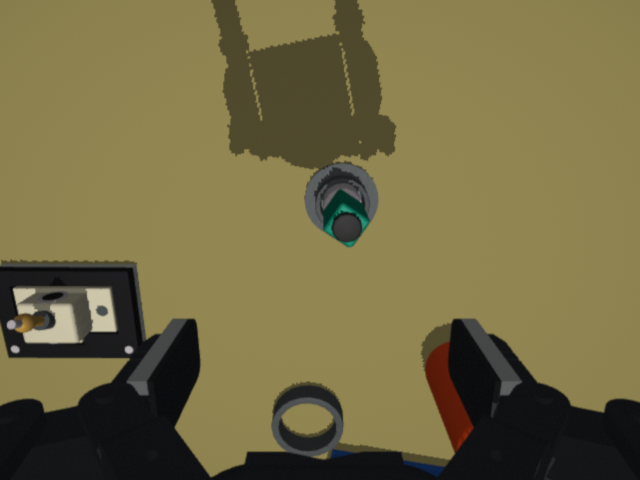

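The coupler stands upright at about (.437,.3217), cap at pixel (347,227), with one handle edge facing the camera. I'll fit the face angle.

```bash
cat > f.py <<'E'
from h import *
from scipy.optimize import minimize
c=np.load("w8.npz"); P=cloud(c)
hsv=cv2.cvtColor(c["img"],cv2.COLOR_RGB2HSV)
g=(hsv[...,0]>65)&(hsv[...,0]<95)&(hsv[...,1]>100)&(P[...,2]>.04)&(P[...,2]<.094)&(np.hypot(P[...,0]-.437,P[...,1]-.3217)<.04)
p=P[g][:,:2]*1000
def f(v):
    a=v[2]; q=p-v[:2]; x=q@[np.cos(a),np.sin(a)]; y=q@[-np.sin(a),np.cos(a)]
    return np.minimum(abs(np.maximum(abs(x),abs(y))-13),4).mean()
best=min((minimize(f,[437,321.5,np.deg2rad(a)],method="Nelder-Mead") for a in range(0,90,10)),key=lambda o:o.fun)
print(len(p),best.x[:2],np.rad2deg(best.x[2])%90,best.fun)
E
python3 f.py
```

```text
477 [437.53254607 321.96881556] 67.26397153149371 0.1306229435350899
```

>>> play_rows([
  [1, [-0.003, 0.041, -0.03], [0, 0, -0.08]],
  [1, [-0.003, 0.041, -0.06], [0, 0, -0.16]],
  [1, [-0.003, 0.041, -0.1], [0, 0, -0.24]],
  [1, [-0.003, 0.041, -0.14], [0, 0, -0.32]],
  [1, [-0.003, 0.041, -0.18], [0, 0, -0.393]],
])

```text
time_s: 11.78
tool_pos: [0.4412, 0.3192, 0.1784]
tcp_rot: [[-0.918, 0.397, 0.0], [0.397, 0.918, -0.0], [-0.0, -0.0, -1.0]]
contact_force: [0.0, 0.3, 0.7]
gripper_width: 1.0
grip_force: 0.0
```

>>> play_rows([
  [0.8, [0, 0, 0], [0, 0, 0]],
  [0.8, [0, 0, 0], [0, 0, 0]],
  [0.8, [0, 0, 0], [0, 0, 0]],
])

```text
time_s: 12.03
tool_pos: [0.4411, 0.32, 0.1802]
tcp_rot: [[-0.922, 0.388, 0.001], [0.388, 0.922, 0.0], [-0.001, 0.001, -1.0]]
contact_force: [0.1, -0.2, -0.7]
gripper_width: 0.8
grip_force: 0.0
```

>>> play_rows([
  [0.8, [-0.009, 0.005, -0.08], [0, 0, 0]],
  [0.8, [-0.009, 0.005, -0.16], [0, 0, 0]],
  [0.8, [-0.009, 0.005, -0.23], [0, 0, 0]],
  [0.8, [-0.009, 0.005, -0.29], [0, 0, 0]],
  [0.8, [-0.009, 0.005, -0.312], [0, 0, 0]],
])

```text
time_s: 12.45
tool_pos: [0.4351, 0.3215, 0.0521]
tcp_rot: [[-0.922, 0.388, -0.004], [0.388, 0.922, -0.002], [0.003, -0.003, -1.0]]
contact_force: [-0.1, 0.1, -1.2]
gripper_width: 0.801
grip_force: 0.0
```

>>> play_rows([
  [0.8, [0, 0, 0], [0, 0, 0]],
  [0.8, [0, 0, 0], [0, 0, 0]],
])

```text
time_s: 12.62
tool_pos: [0.4375, 0.3227, 0.056]
tcp_rot: [[-0.921, 0.389, 0.002], [0.389, 0.921, 0.001], [-0.001, 0.001, -1.0]]
contact_force: [0.5, 0.2, 0.4]
gripper_width: 0.807
grip_force: 0.0
```

Close on the handle, then lift straight up.

>>> play_rows([
  [0.15, [0, 0, 0], [0, 0, 0]],
  [0.15, [0, 0, 0], [0, 0, 0]],
  [0.15, [0, 0, 0], [0, 0, 0]],
  [0.15, [0, 0, 0], [0, 0, 0]],
  [0.15, [0, 0, 0], [0, 0, 0]],
], squeeze=90)

```text
time_s: 13.03
tool_pos: [0.4374, 0.3228, 0.0561]
tcp_rot: [[-0.921, 0.389, 0.002], [0.389, 0.921, 0.001], [-0.002, 0.002, -1.0]]
contact_force: [-0.4, -1.3, 6.0]
gripper_width: 0.291
grip_force: 89.0
```

>>> play_rows([
  [0.15, [0, 0, 0], [0, 0, 0]],
  [0.15, [0, 0, 0], [0, 0, 0]],
])

```text
time_s: 13.2
tool_pos: [0.4375, 0.3228, 0.0561]
tcp_rot: [[-0.921, 0.389, 0.002], [0.389, 0.921, 0.001], [-0.002, 0.002, -1.0]]
contact_force: [-0.4, -0.1, 6.6]
gripper_width: 0.291
grip_force: 89.0
```

>>> play_rows([
  [0.15, [0, 0, 0.03], [0, 0, 0]],
  [0.15, [0, 0, 0.07], [0, 0, 0]],
  [0.15, [0, 0, 0.14], [0, 0, 0]],
  [0.15, [0, 0, 0.24], [0, 0, 0]],
  [0.15, [0, 0, 0.34], [0, 0, 0]],
])

```text
time_s: 13.62
tool_pos: [0.4347, 0.3217, 0.191]
tcp_rot: [[-0.921, 0.389, -0.004], [0.389, 0.921, -0.001], [0.003, -0.003, -1.0]]
contact_force: [0.4, 0.0, -2.4]
gripper_width: 0.295
grip_force: 89.4
```

>>> play_rows([
  [0.15, [0.03, -0.07, 0.02], [0.012, -0.063, 0]],
  [0.15, [0.06, -0.15, 0.04], [0.024, -0.126, 0]],
  [0.15, [0.09, -0.23, 0.05], [0.036, -0.189, 0]],
  [0.15, [0.12, -0.31, 0.05], [0.0484, -0.2514, 0]],
  [0.15, [0.15, -0.38, 0.05], [0.0484, -0.2514, 0]],
])

```text
time_s: 14.03
tool_pos: [0.4912, 0.169, 0.2067]
tcp_rot: [[-0.864, 0.349, 0.364], [0.399, 0.914, 0.071], [-0.308, 0.206, -0.929]]
contact_force: [-0.8, -0.1, -4.5]
gripper_width: 0.292
grip_force: 89.6
```

>>> play_rows([
  [0.15, [0.03, -0.08, -0.01], [0, 0, 0]],
  [0.15, [0.06, -0.16, -0.03], [0, 0, 0]],
  [0.15, [0.09, -0.23, -0.04], [0, 0, 0]],
  [0.15, [0.09, -0.24, -0.04], [0, 0, 0]],
  [0.15, [0.09, -0.24, -0.04], [0, 0, 0]],
])

```text
time_s: 14.45
tool_pos: [0.5319, 0.0728, 0.1941]
tcp_rot: [[-0.861, 0.353, 0.366], [0.403, 0.912, 0.07], [-0.309, 0.208, -0.928]]
contact_force: [0.4, 0.0, -3.8]
gripper_width: 0.292
grip_force: 90.0
```

```bash
cat > g.py <<'E'
from h import *
np.set_printoptions(precision=4,suppress=True)
s=r.sense(); p,R=np.array(s["tool_pos"]),np.array(s["tcp_rot"])
a=np.deg2rad(10.9);t=np.deg2rad(22)
n=np.array([-np.sin(t)*np.cos(a),-np.sin(t)*np.sin(a),np.cos(t)])
B=np.array([.5900,.0826,.008]); N=B+[-.008*np.cos(a),-.008*np.sin(a),.048]; H=N+.019*n
m=p+.050*R[:,2]; e=m-H; al=e@n
rv=np.cross(R[:,2],-n)
print("t",s["time_s"],"tcp",p,"q",s["q"],"f",s["contact_force"],"grip",s["grip_force"])
print("mouth-head along n mm",al*1e3,"lateral xyz mm",(e-al*n)*1e3,"turn fix rad",rv,"units",rv/1.5)
print("units to TCP=head+80n",(H+.08*n-p)/.4,"final",(H+.034*n-p)/.4, "n",n)
E
python3 g.py
```

```text
t 14.45 tcp [0.5319 0.0728 0.1941] q [-0.1655 -0.1986  2.0687  0.1636  0.9175 -1.4096] f [ 0.3812  0.0266 -3.7651] grip 90.0237786769867
mouth-head along n mm 78.09325672757261 lateral xyz mm [3.7454 2.0604 1.6434] turn fix rad [ 0.0009 -0.0018  0.0002] units [ 0.0006 -0.0012  0.0001]
units to TCP=head+80n [ 0.0347  0.0033 -0.1157] final [ 0.077   0.0114 -0.2223] n [-0.3678 -0.0708  0.9272]
```

>>> play_rows([
  [0.15, [0.02, 0.002, -0.06], [0, 0, 0]],
  [0.15, [0.0347, 0.0033, -0.1], [0, -0.001, 0]],
  [0.15, [0.0347, 0.0033, -0.1157], [0, -0.001, 0]],
  [0.15, [0.0347, 0.0033, -0.1157], [0, -0.001, 0]],
  [0.15, [0.0347, 0.0033, -0.1157], [0, -0.001, 0]],
])

```text
time_s: 14.87
tool_pos: [0.5457, 0.0767, 0.1484]
tcp_rot: [[-0.862, 0.348, 0.369], [0.4, 0.914, 0.072], [-0.312, 0.209, -0.927]]
contact_force: [-0.1, 0.4, -1.3]
gripper_width: 0.293
grip_force: 89.9
```

```bash
python3 g.py; python3 c.py w9 nipple valve_tip coupler; python3 - <<'E'
from h import *
c=r.capture("side"); np.savez("s9.npz",**c)
for t in("coupler","coupler_balls","valve_tip","nipple","coupler_grip"): print(t,[(np.round(m["point"],1),round(m["conf"],2)) for m in r.mark_of("side",t)][:3])
s=c["img"][190:290,240:370,::-1]; s=cv2.resize(s,None,fx=4,fy=4,interpolation=cv2.INTER_CUBIC)
w=cv2.imread("pics/w9.png"); w=cv2.resize(w[100:480,200:440],(253,400))
cv2.imwrite("pics/m9.png",np.hstack([s,w]))
E
```

```text
t 14.8667 tcp [0.5457 0.0767 0.1484] q [-0.1524 -0.097   2.0773  0.1767  0.805  -1.4245] f [-0.0778  0.4175 -1.2591] grip 89.94810819625854
mouth-head along n mm 30.4199711132946 lateral xyz mm [0.1352 2.655  0.2565] turn fix rad [-0.0007  0.0007 -0.0002] units [-0.0005  0.0005 -0.0002]
units to TCP=head+80n [ 0.0001 -0.0065 -0.0016] final [ 0.0424  0.0017 -0.1082] n [-0.3678 -0.0708  0.9272]
14.8667 [0.5457 0.0767 0.1484]
cam [0.4274 0.0969 0.2582] axis [ 0.6062 -0.0497 -0.7937]
nipple 0.92 [319.6 248.6] depthpt [0.5469 0.0846 0.1048]
coupler 0.65 [323.4 274.2] depthpt [0.5413 0.083  0.1278]
coupler 0.27 [322.  285.8] depthpt [0.5373 0.0817 0.1385]
coupler [(array([312., 240.]), 0.56)]
coupler_balls [(array([314.1, 236.8]), 0.54)]
valve_tip []
nipple [(array([306.2, 251.3]), 0.67), (array([304.8, 256.3]), 0.59), (array([410.2, 180. ]), 0.42)]
coupler_grip [(array([381.2, 230.7]), 0.71)]
```

View pics/m9.png

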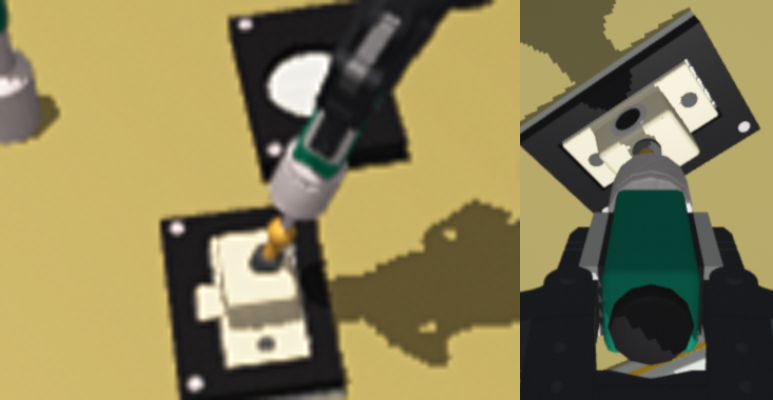

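```bash
cat > m.py <<'E'
from h import *
from scipy.optimize import least_squares
np.set_printoptions(precision=2,suppress=True)
c=np.load("w9.npz"); P=cloud(c); D=c["depth"]>0
t=np.array([.5457,.0767,.1484]); R=np.array([[-0.862,.348,.369],[.4,.914,.072],[-.312,.209,-.927]])
Q=(P-t)@R*1e3
k=D&(abs(Q[...,0])<25)&(abs(Q[...,1])<22)&(Q[...,2]>21)&(Q[...,2]<48); q=Q[k]
f=lambda v: np.clip(np.hypot(q[:,0]-v[0]-v[2]*(q[:,2]-35),q[:,1]-v[1]-v[3]*(q[:,2]-35))-17,-3,3)
o=least_squares(f,[0,0,0,0]); print("nose axis at z35 (x,y), slopes",k.sum(),o.x, "rms",np.sqrt(np.mean(o.fun**2)),"zmax",np.percentile(q[:,2],99))
k=D&(abs(Q[...,0])<20)&(abs(Q[...,1])<20)&(Q[...,2]<-40)&(Q[...,2]>-55); q=Q[k]; print("cap",k.sum(),np.median(q,0),cv2.minAreaRect(q[:,:2].astype(np.float32)))
z=P[...,2]
k=D&(z>.045)&(z<.052)&(np.hypot(P[...,0]-.59,P[...,1]-.0826)<.045); p=P[k]
a=np.deg2rad(10.9); e=np.array([[np.cos(a),np.sin(a)],[-np.sin(a),np.cos(a)]])
b=(p[:,:2]-[.59,.0826])@e.T*1e3; print("house in B",k.sum(),"x",np.percentile(b[:,0],[.5,2,98,99.5]),"y",np.percentile(b[:,1],[.5,2,98,99.5]),np.median(p[:,2]))
k=D&(z>.019)&(z<.024)&(np.hypot(P[...,0]-.59,P[...,1]-.0826)<.09); p=P[k]; b=(p[:,:2]-[.59,.0826])@e.T*1e3; print("plate x",np.percentile(b[:,0],[.3,99.7]),"y",np.percentile(b[:,1],[.3,99.7]))
E
python3 m.py
```

```text
nose axis at z35 (x,y), slopes 1325 [-1.23 -0.12  0.01 -0.  ] rms 0.24666849866600482 zmax 47.335384377173746
cap 9690 [  5.42   0.02 -48.12] ((0.4234447479248047, -0.06336784362792969), (28.918594360351562, 39.97314453125), 0.34997686743736267)
house in B 2533 x [-20.24 -19.86  16.98  18.84] y [-23.87 -22.82  24.52  24.96] 0.048566299182777585
plate x [-40.22  51.94] y [-64.69  64.76]
```

```bash
sed -i 's/m=p+.050\*R\[:,2\]/m=p+.050*R[:,2]-.0011*R[:,0]/' g.py; python3 g.py
```

```text
t 15.3667 tcp [0.5463 0.0756 0.1485] q [-0.1541 -0.0963  2.0768  0.1769  0.8036 -1.425 ] f [ 1.193  -0.1933 -2.8575] grip 89.94951367378235
mouth-head along n mm 30.292997010173263 lateral xyz mm [1.7251 1.1371 0.7713] turn fix rad [0.     0.0019 0.0002] units [0.     0.0013 0.0001]
units to TCP=head+80n [-0.0015 -0.0039 -0.0017] final [ 0.0408  0.0042 -0.1083] n [-0.3678 -0.0708  0.9272]
```

>>> play_rows([
  [0.15, [0.001, -0.002, -0.015], [0, 0.001, 0]],
  [0.15, [0.0077, -0.0005, -0.032], [0, 0.001, 0]],
  [0.15, [0.0077, -0.0005, -0.032], [0, 0.001, 0]],
  [0.15, [0.0077, -0.0005, -0.032], [0, 0.001, 0]],
  [0.15, [0.0077, -0.0005, -0.032], [0, 0.001, 0]],
], squeeze=110)

```text
time_s: 15.78
tool_pos: [0.5492, 0.0755, 0.1351]
tcp_rot: [[-0.862, 0.35, 0.367], [0.401, 0.913, 0.071], [-0.311, 0.208, -0.927]]
contact_force: [-0.1, 0.6, -1.9]
gripper_width: 0.287
grip_force: 108.1
```

```bash
python3 g.py
```

```text
t 15.7833 tcp [0.5492 0.0755 0.1351] q [-0.1532 -0.0659  2.0774  0.1812  0.7754 -1.431 ] f [-0.1153  0.6421 -1.883 ] grip 108.08198690414429
mouth-head along n mm 16.82298869484719 lateral xyz mm [-0.4467  0.0747 -0.1715] turn fix rad [-0.0001 -0.0006 -0.0001] units [-0.0001 -0.0004 -0.    ]
units to TCP=head+80n [-0.0087 -0.0036  0.0318] final [ 0.0336  0.0045 -0.0748] n [-0.3678 -0.0708  0.9272]
```

>>> play_rows([
  [0.15, [0.005, 0.001, -0.013], [0, 0, 0]],
  [0.15, [0.01, 0.002, -0.026], [0, 0, 0]],
  [0.15, [0.0156, 0.003, -0.0394], [0, 0, 0]],
  [0.15, [0.0156, 0.003, -0.0394], [0, 0, 0]],
  [0.15, [0.0156, 0.003, -0.0394], [0, 0, 0]],
])

```text
time_s: 16.2
tool_pos: [0.5561, 0.0766, 0.1199]
tcp_rot: [[-0.861, 0.349, 0.369], [0.401, 0.913, 0.071], [-0.312, 0.209, -0.927]]
contact_force: [2.1, -0.0, -0.5]
gripper_width: 0.288
grip_force: 108.5
```

```bash
python3 g.py
```

```text
t 16.2 tcp [0.5561 0.0766 0.1199] q [-0.1481 -0.0224  2.0702  0.1861  0.7374 -1.4345] f [ 2.105  -0.0386 -0.4893] grip 108.54883432388306
mouth-head along n mm 0.08958629898094661 lateral xyz mm [0.4111 0.011  0.1639] turn fix rad [0.     0.0009 0.0001] units [0.     0.0006 0.0001]
units to TCP=head+80n [-0.0261 -0.0064  0.0698] final [ 0.0162  0.0017 -0.0368] n [-0.3678 -0.0708  0.9272]
```

>>> play_rows([
  [0.15, [0.0025, 0.0005, -0.009], [0, 0, 0]],
  [0.15, [0.006, 0.001, -0.018], [0, 0, 0]],
  [0.15, [0.0098, 0.0019, -0.0272], [0, 0, 0]],
  [0.15, [0.0137, 0.0028, -0.0375], [0, 0, 0]],
  [0.15, [0.0137, 0.0028, -0.0375], [0, 0, 0]],
])

```text
time_s: 16.62
tool_pos: [0.5618, 0.0777, 0.1052]
tcp_rot: [[-0.861, 0.349, 0.369], [0.401, 0.914, 0.07], [-0.313, 0.209, -0.927]]
contact_force: [-5.4, -0.3, 9.3]
gripper_width: 0.293
grip_force: 109.7
```

>>> play_rows([
  [0.15, [0, 0, 0], [0, 0, 0]],
  [0.15, [0, 0, 0], [0, 0, 0]],
])

```text
time_s: 16.78
tool_pos: [0.5617, 0.0776, 0.1056]
tcp_rot: [[-0.861, 0.349, 0.369], [0.4, 0.914, 0.07], [-0.313, 0.208, -0.927]]
contact_force: [-4.6, -1.2, 7.2]
gripper_width: 0.289
grip_force: 109.7
```

```bash
python3 g.py
```

```text
t 16.7833 tcp [0.5617 0.0776 0.1056] q [-0.1439  0.0171  2.0638  0.1907  0.7038 -1.4386] f [-4.5565 -1.1949  7.2491] grip 109.72451090812683
mouth-head along n mm -15.25978693496426 lateral xyz mm [ 0.3192 -0.117   0.1177] turn fix rad [0.0003 0.0013 0.0002] units [0.0002 0.0009 0.0002]
units to TCP=head+80n [-0.0399 -0.0089  0.1055] final [ 0.0024 -0.0007 -0.0011] n [-0.3678 -0.0708  0.9272]
```

>>> play_rows([
  [0.15, [0.0014, 0.0003, -0.0035], [0, 0, 0]],
  [0.15, [0.0028, 0.0005, -0.007], [0, 0, 0]],
  [0.15, [0.0028, 0.0005, -0.007], [0, 0, 0]],
  [0.15, [0.0028, 0.0005, -0.007], [0, 0, 0]],
])

```text
time_s: 17.12
tool_pos: [0.5628, 0.0778, 0.1042]
tcp_rot: [[-0.862, 0.348, 0.369], [0.399, 0.914, 0.07], [-0.313, 0.208, -0.927]]
contact_force: [-15.9, -1.9, 22.0]
gripper_width: 0.293
grip_force: 112.4
```

```bash
python3 g.py
```

```text
t 17.1167 tcp [0.5628 0.0778 0.1042] q [-0.1431  0.0228  2.0611  0.1908  0.7008 -1.4394] f [-15.917   -1.856   22.0481] grip 112.41188406944275
mouth-head along n mm -17.018333223678354 lateral xyz mm [ 0.8209 -0.0693  0.3204] turn fix rad [0.0003 0.0011 0.0002] units [0.0002 0.0007 0.0001]
units to TCP=head+80n [-0.0428 -0.0093  0.1091] final [-0.0005 -0.0012  0.0025] n [-0.3678 -0.0708  0.9272]
```

>>> play_rows([
  [0.15, [-0.002, 0, -0.0012], [0, 0.0005, 0]],
  [0.15, [-0.002, 0, -0.0012], [0, 0.0005, 0]],
  [0.15, [-0.002, 0, -0.0012], [0, 0.0005, 0]],
  [0.15, [-0.002, 0, -0.0012], [0, 0.0005, 0]],
])

```text
time_s: 17.45
tool_pos: [0.5626, 0.0777, 0.1041]
tcp_rot: [[-0.861, 0.348, 0.37], [0.4, 0.914, 0.07], [-0.313, 0.208, -0.927]]
contact_force: [-13.0, -2.6, 21.0]
gripper_width: 0.29
grip_force: 112.2
```

```bash
python3 g.py;  python3 c.py w10 block; python3 n.py w10; sed -i 's/"w9.npz"/"w10.npz"/' m.py; python3 m.py|tail -2
```

```text
t 17.45 tcp [0.5626 0.0777 0.1041] q [-0.1433  0.0218  2.0625  0.1912  0.6997 -1.4396] f [-13.0246  -2.6315  21.0448] grip 112.18644261360168
mouth-head along n mm -16.96859675223082 lateral xyz mm [ 0.6141 -0.1221  0.2343] turn fix rad [0.0004 0.0019 0.0003] units [0.0003 0.0012 0.0002]
units to TCP=head+80n [-0.0421 -0.0092  0.1092] final [ 0.0002 -0.001   0.0026] n [-0.3678 -0.0708  0.9272]
17.45 [0.5626 0.0777 0.1041]
cam [0.4442 0.0982 0.2137] axis [ 0.6071 -0.051  -0.793 ]
block 0.88 [316.2 235.8] depthpt [0.5688 0.0853 0.0432]
block 0.51 [321.9 354.4] depthpt [0.5389 0.0791 0.1364]
block 0.5 [ 19.7 306.6] depthpt [ 0.5556 -0.0829  0.0097]
plate 933 z 0.017811202234815644 0.018797467175246954 [582.9  82.1] [ 66.9 127.8] 10.83
plate/foot ~20 19613 z 0.020792037005896984 0.025491299218215836 [596.4  83.7] [ 94.1 130.4] 10.74
house 2547 z 0.04826840750467439 0.0503413315468957 [589.3  82.8] [42.  49.7] 11.21
nip 2720 z 0.0831573158711737 0.09995407110778415 [564.3  84.3] [38.  21.1] 65.57
house in B 2129 x [-20.46 -19.95  17.79  19.15] y [-23.83 -22.86  24.76  25.03] 0.04851230109283897
plate x [-40.12  51.91] y [-64.59  64.75]
```

View pics/w10.png

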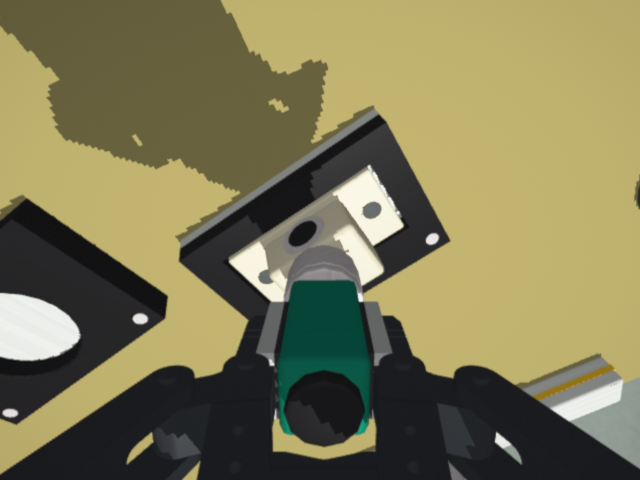

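The coupler covers the nipple, nose at (323,270), and the block is flush in the nest. I'll check that the coupler hasn't slipped in the grip by comparing cap depth and the nose position before and after pressing.

```bash
cat > s.py <<'E'
from h import *
np.set_printoptions(precision=2,suppress=True)
for n,t,R in(("w9",[.5457,.0767,.1484],[[-0.862,.348,.369],[.4,.914,.072],[-.312,.209,-.927]]),("w10",[.5626,.0777,.1041],[[-0.861,.348,.37],[.4,.914,.07],[-.313,.208,-.927]])):
    c=np.load(n+".npz"); Q=(cloud(c)-t)@np.array(R)*1e3; D=c["depth"]>0
    k=D&(np.hypot(Q[...,0],Q[...,1])<9)&(Q[...,2]<-35)&(Q[...,2]>-60); print(n,"cap z",np.median(Q[k][:,2]),k.sum())
    h=cv2.cvtColor(c["img"],cv2.COLOR_RGB2HSV); g=D&(h[...,0]>65)&(h[...,0]<95)&(h[...,1]>100)&(abs(Q[...,1])<12)&(abs(Q[...,0])<20); print(" green z max",np.percentile(Q[g][:,2],[95,99]))
    k=D&(abs(Q[...,1])<6)&(Q[...,0]>5)&(Q[...,0]<25)&(Q[...,2]>20)&(Q[...,2]<60); print(" nose zmax",np.percentile(Q[k][:,2],[90,97,99.5]), "x",np.median(Q[k][:,0]))
E
python3 s.py
```

```text
w9 cap z -49.09136200091541 3186
 green z max [ 6.12 11.27]
 nose zmax [44.25 46.67 47.43] x 15.409153573624934
w10 cap z -49.07507016229418 3179
 green z max [ 6.06 11.01]
 nose zmax [57.9  59.18 59.87] x 15.585742642392084
```

```bash
python3 g.py|head -2; python3 -c "
from plant import r
print(r.sign_off())"
```

```text
t 17.55 tcp [0.5626 0.0778 0.1041] q [-0.1433  0.0218  2.0625  0.1912  0.6997 -1.4396] f [-13.8303  -2.1273  21.2858] grip 112.18668222427368
mouth-head along n mm -16.984251951855143 lateral xyz mm [ 0.6    -0.116   0.2292] turn fix rad [0.0004 0.0018 0.0003] units [0.0003 0.0012 0.0002]
the job is handed in; nothing more can be done
None
```

I handed the job in at 17.6 s with the block home in the keyed nest and the coupler on the nipple, still gripped and pressed along it at about 27 N; position and force put the spring pin at its stop, though the hand-in returned no verdict.

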